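Ease the long grooming brush out of its caddy

ROBOT

A 6-joint arm with a two-finger parallel gripper is mounted at the origin on the work surface. World frame = base frame: x ahead of the robot, y to its left, z up, the work surface at z = 0. Lengths are in m, angles in rad, forces in N, time in s.
With the tool pointing down it reaches from about 0.35 to 0.975 m from the base axis. Payload 7.1 kg.
Tool frame: the origin (TCP) lies midway between the tips of the shut fingers; the grasp point (between the pads) lies 19 mm behind it; z points along the fingers, y is the line along which they close (so a half turn about z gives the same grasp; the last joint's range is limited). The gripper opens to 88 mm and grips with 3 to 60 N. Pads are 20 mm wide; open, the fingers measure 115 mm over their backs; the gripper's body (75 mm by 178 mm) begins 61 mm behind the grasp point.
Start: joints at [-1.151, 0.423, 1.63, -0, 1.089, -0.019], TCP at [0.266, -0.566, 0.223] pointing down, gripper open.
Joint ranges: [-3, 3], [-0.9, 2.11], [0.09, 2.58], [-1.31, 4.45], [0.11, 2.69], [-2.54, 2.54]. Speed limits (rad/s): [2.39, 2.39, 3.01, 3.14, 3.14, 3.14].

INTERFACE

Orientations are given as a unit quaternion [w, x, y, z].
In Python, from station import move_pose, movel, movej, command_gripper, wait, inverse_kinematics, read_camera, camera_info, MotionError, job_done, get_time, get_joint_pos, get_qvel, get_effort, get_tcp_pos, get_ee_rot, get_ft_force, get_ft_torque, get_grip_width, get_finger_force gives the robot as it stands. Calls block until the motion is done:
- move_pose(position, orientation): joint-space move of the TCP to a pose.
- movel(position, frame=None, v=0.15, until_force=None): straight line of the TCP; frame=None keeps the orientation; v is the mean speed in m/s. With until_force (N) it stops when the force on the tool has changed by that much, and returns True; else False.
- movej(angles): joint-space move.
- command_gripper(opening): opening from 0.0 (shut) to 1.0 (fully open); the grip force is fixed at half the most; returns when the fingers have stopped.
- wait(seconds).
- inverse_kinematics(position, orientation): joint angles nearest the present ones, or None.
- read_camera(name): name is "scene" or "top" or "wrist"; returns the picture (420x560x3 uint8, red, green, blue); there is no depth.
- camera_info(name): a dict with "intrinsics" (3x3 intrinsics, pixels), "T" (4x4, takes a point from camera to world coordinates); the wrist camera has in their place "tool_from_camera" (4x4, takes a point from camera to tool coordinates, whose origin is the TCP and whose axes are the flange's). Camera axes: x right, y up, looking along -z (the intrinsics and any distortion apply to the point x, -y, -z); pixel columns grow to the right and rows downward; lengths in m; the calibration is good to about 2 mm. A picture is of the moment at which its call begins: read the wrist's pose just before it. camera_info takes no time and is no camera call.
A pose or a line that the arm cannot do raises MotionError and nothing moves.
- job_done(): hands the job in; it is judged then, once.
Readings, each from a call of its own:
- get_time(): time.
- get_joint_pos(): joint angles.
- get_qvel(): joint speeds.
- get_effort(): joint torques, N m.
- get_tcp_pos(): TCP position.
- get_ee_rot(): TCP orientation.
- get_ft_force(): force on the tool from outside, world axes, zero at the start.
- get_ft_torque(): the same for the moment, N m.
- get_grip_width(): opening from 0.0 (shut) to 1.0 (fully open).
- get_finger_force(): force on a finger pad.
Only numpy, scipy, OpenCV 4.12 (cv2) and the standard library are available. Lean on these libraries where they do the work, as an engineer would, in place of code of your own. Each camera call takes 0.05 s, during which the arm holds its last target. There are 200 camera calls.

TASK

Lift the loose steel lid off the blue caddy and lay it flat, right side up, in the middle of the black rubber mat. Then take the long red brush out of the caddy: it is longer than the mouth, so draw it back under the deep deck, tilt its head end up through the mouth and ease it out diagonally. Finish while still holding the brush motionless in the gripper over the caddy, all of it at least 5 cm above the caddy's top, and leave the turquoise bowl where it stands.

Things in the scene. Friction and masses are not known exactly. Their poses are not given: they have to be found in the camera images.
- caddy: Fixed blue metal caddy, 338 x 158 x 74 mm (x, y, z), walls, floor and top decks 4 mm thick. Origin: centre of its underside. Inner floor 4 mm up, undersides of the decks 70 mm up. In its frame: hollow x -165 to 165 mm, y -75 to 75 mm; deep deck over x < -55 mm (pocket 110 mm deep, on the robot's side), short deck over x > 135 mm (pocket 30 mm), open mouth between them.
- mouth (a point): Centre of the caddy's open mouth, 190 x 150 mm (caddy's x, y), level with the caddy's top, 74 mm up and 40 mm along the caddy's x from its origin.
- lid: Loose steel lid, 0.25 kg, covering the mouth at the start: plate 210 x 170 x 4 mm with a lip under it, 180 x 142 mm, 8 mm deep, that sits in the mouth with 4 to 5 mm of play. Origin: centre of the plate's underside, z up. On a flat surface it stands on the lip, origin 8 mm up.
- lid_knob (a point): Centre, half-way up, of the lid's black knob: upright cylinder 28 mm in diameter, 36 mm tall, standing on the middle of the plate; 22 mm above the lid's origin.
- brush: Long red brush, black rubber pad and tail, 260 x 48 x 30 mm, head at +x, 0.2 kg. Origin: centre of its underside; centre of mass about 30 mm along +x. Head x 45 to 130 mm, 30 mm high. Tail: last 22 mm, 26 mm wide, 30 mm high. At the start it lies pad down on the caddy's floor under the lid, head towards the caddy's +x, one end under each deck.
- brush_grip (a point): On the centre line of the brush's handle (22 mm wide, 10 to 30 mm above the underside), 10 mm along +x from the brush's origin, 20 mm above the underside, 35 mm behind the head: a good place to grip across the width. Axes as the brush's.
- brush_head (a point): Middle of the brush's head-end face, 130 mm along +x from the brush's origin, 15 mm above the underside.
- brush_tail (a point): Middle of the brush's tail-end face, 130 mm along -x from the brush's origin, 15 mm above the underside.
- mat: Black rubber mat fixed to the counter, 250 x 220 mm (x, y), 3 mm thick, to the left or right of the caddy. Origin: centre of its underside.
- bowl: Bystander: turquoise stoneware bowl, 150 mm across, 58 mm high, on the side where the mat is not. Origin: centre of its underside.

How it is judged:
By the outcome, as a careful person would: the job done as asked, in the order asked, and still so for the second after the job is handed in, while the arm keeps its last pose, push and grip.
It also fails if it takes over 59 s, if anything falls off the work surface, if the arm or the gripper's body presses on something with over 40 N, if the wrist force passes 120 N, or if a joint passes its speed limit or range.

## Working session

There is one attempt and no reset: what is moved stays moved. The work goes in short steps, each a Python script; the robot and the scene stay as the last script left them, time stands still between calls to the robot, and variables do not carry over. Pictures are saved under pics/ and viewed, at most 10 in all, crops included, and the job is handed in when it is done.

```bash
mkdir -p pics; ls; python3 - <<'E'
from station import *
import cv2,numpy as np
print(get_time(),get_ee_rot())
for n in("top","scene"):
    cv2.imwrite(f"pics/{n}0.png",read_camera(n)[:,:,::-1]); print(n,{k:np.round(v,3).tolist() if not isinstance(v,str) else v for k,v in camera_info(n).items()})
print(camera_info("wrist"))
a=cv2.imread("pics/top0.png");
E
```

```text
pics
0.0 [-7.58785030e-04  9.76026165e-01  2.17651852e-01 -1.47204671e-04]
top {'intrinsics': [[433.109, 0.0, 281.613], [0.0, 433.109, 204.92], [0.0, 0.0, 1.0]], 'T': [[-0.028, 0.997, -0.065, 0.47], [-0.999, -0.026, 0.034, 0.017], [0.032, 0.066, 0.997, 1.195], [0.0, 0.0, 0.0, 1.0]]}
scene {'intrinsics': [[533.675, 0.0, 279.047], [0.0, 533.675, 210.77], [0.0, 0.0, 1.0]], 'T': [[0.242, -0.817, 0.523, 1.252], [0.97, 0.211, -0.118, -0.179], [-0.014, 0.536, 0.844, 1.244], [0.0, 0.0, 0.0, 1.0]]}
{'intrinsics': array([[301.96130877,   0.        , 276.20283344],
       [  0.        , 301.96130877, 203.79362737],
       [  0.        ,   0.        ,   1.        ]]), 'tool_from_camera': array([[-1.16036608e-03,  9.62505957e-01,  2.71258064e-01,
         7.47022120e-02],
       [ 9.99999159e-01,  9.59532852e-04,  8.73002686e-04,
         1.05564198e-05],
       [ 5.79989261e-04,  2.71258849e-01, -9.62506260e-01,
        -1.62366912e-01],
       [ 0.00000000e+00,  0.00000000e+00,  0.00000000e+00,
         1.00000000e+00]])}
```

View pics/top0.png

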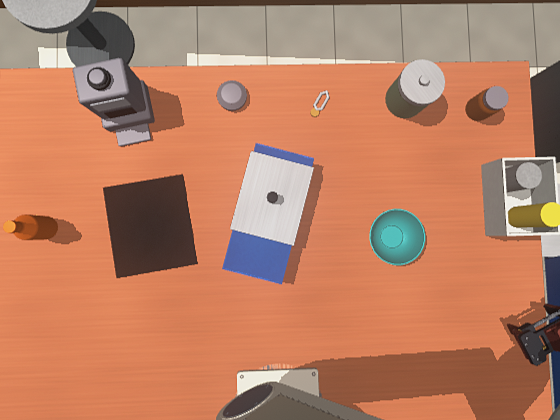

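View pics/scene0.png

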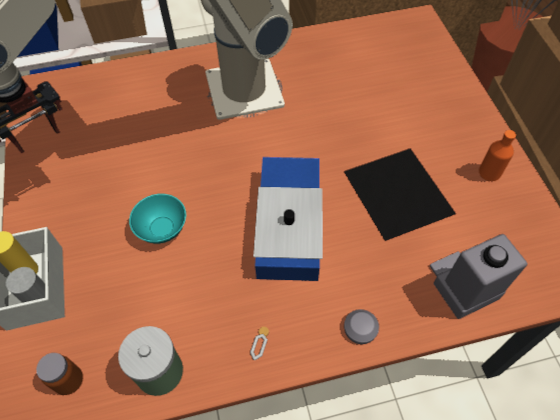

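The top view shows the caddy with its lid (knob at about 272,197; near blue corners 223,268 and 283,284; far corners 257,143 and 314,160). The mat is to its left (103,188 / 184,175 / 197,263 / 117,278), which is +y, and the bowl is to its right at (398,237).

```bash
cat > h.py <<'E'
from station import *
import cv2,numpy as np
from scipy.spatial.transform import Rotation as R
def p2w(px,z,K,T):
    px=np.atleast_2d(px).astype(float)
    d=np.c_[(px[:,0]-K[0,2])/K[0,0],-(px[:,1]-K[1,2])/K[1,1],-np.ones(len(px))]@T[:3,:3].T
    return T[:3,3]+d*((z-T[2,3])/d[:,2])[:,None]
def w2p(P,K,T):
    c=(np.atleast_2d(P)-T[:3,3])@T[:3,:3]
    return np.c_[K[0,2]+K[0,0]*c[:,0]/-c[:,2],K[1,2]+K[1,1]*c[:,1]/c[:,2]]
def mat(q): return R.from_quat(np.roll(q,-1)).as_matrix()
def quat(M): return np.roll(R.from_matrix(M).as_quat(),1)
def cam(n):
    i=camera_info(n)
    if n!="wrist": return i["intrinsics"],i["T"]
    T=np.eye(4);T[:3,:3]=mat(get_ee_rot());T[:3,3]=get_tcp_pos()
    return i["intrinsics"],T@i["tool_from_camera"]
def tool(yaw,pitch=0):
    """tool x axis horizontal along yaw when pitch=0, z down; pitch rotates about tool y=closing line"""
    c,s=np.cos(yaw),np.sin(yaw)
    M=np.array([[c,s,0],[s,-c,0],[0,0,-1.]])
    return quat(M@R.from_euler('y',pitch).as_matrix())
E
python3 - <<'E'
from h import *
K,T=cam("top")
t=cv2.imread("pics/top0.png")
f=lambda px,z:np.round(p2w(px,z,K,T)[:,:2],4)
c=f([(223,268),(283,284),(257,143),(314,160)],.074);print("caddy\n",c,c.mean(0))
d=c[2:].mean(0)-c[:2].mean(0);print(np.arctan2(d[1],d[0]),np.hypot(*d))
l=f([(252,151),(313,168),(294,245),(231,230)],.078);print("lid",l,l.mean(0)); d=l[:2].mean(0)-l[2:].mean(0);print(np.arctan2(d[1],d[0]),np.hypot(*d))
m=f([(103,188),(184,175),(197,263),(117,278)],.003);print("mat",m,m.mean(0));d=m[:2].mean(0)-m[2:].mean(0);print(np.arctan2(d[1],d[0]),np.hypot(*d))
print("knob",f([(272,197)],.114))
hsv=cv2.cvtColor(t,cv2.COLOR_BGR2HSV)
b=((hsv[...,0]>80)&(hsv[...,0]<97)&(hsv[...,1]>120)).astype(np.uint8);ys,xs=np.nonzero(b);print("bowl",f([(xs[(xs>350)&(xs<450)].mean(),ys[(xs>350)&(xs<450)].mean())],.04))
E
```

```text
caddy
 [[ 0.3862  0.133 ]
 [ 0.3408 -0.0194]
 [ 0.7078  0.0383]
 [ 0.6597 -0.1096]] [0.523625 0.010575]
-0.28104005558200845 0.33332726411141345
lid [[ 0.6862  0.0517]
 [ 0.638  -0.1059]
 [ 0.4397 -0.0503]
 [ 0.4826  0.1103]] [0.561625 0.00145 ]
-0.27685310052434275 0.20890503225149945
mat [[0.6075 0.4624]
 [0.6381 0.2424]
 [0.3965 0.2105]
 [0.3628 0.4254]] [0.501225 0.335175]
0.14074531310363927 0.24557834798695097
knob [[0.5619 0.0034]]
bowl [[ 0.4526 -0.3303]]
```

```bash
python3 - <<'E'
from h import *
q=tool(-.279); k=(.5618,.0025); m=(.5012,.3352); qm=tool(.14)
move_pose([*k,.20],q); print(get_time())
movel([*k,.086],v=.12); f0=get_ft_force()
command_gripper(0.0); print("grip",get_grip_width()*.088,get_finger_force(),np.round(get_ft_force(),1))
movel([*k,.13],v=.08); movel([*k,.22],v=.2); print("lifted",get_grip_width()*.088,np.round(get_ft_force(),1),get_time())
move_pose([*m,.15],qm)
movel([*m,.045],v=.12)
print(movel([*m,.0215],v=.03,until_force=6),get_tcp_pos(),get_time())
command_gripper(.7); print(get_tcp_pos())
movel([*m,.15],v=.2)
move_pose([.53,.008,.27],q)
K,T=cam("wrist"); im=read_camera("wrist"); np.savez("w1.npz",K=K,T=T); print(get_time())
cv2.imwrite("pics/w1.png",im[:,:,::-1]); cv2.imwrite("pics/top1.png",read_camera("top")[:,:,::-1])
E
```

```text
2.3917
grip 0.02777509422838364 29.999964237213135 [ 0.5  0.6 -0.1]
lifted 0.027350005725364362 [ 0.1  0.3 -3.6] 5.75
True [0.50083906 0.33500496 0.02276219] 8.7667
[0.50010582 0.33448855 0.02227312]
11.6333
```

View pics/w1.png

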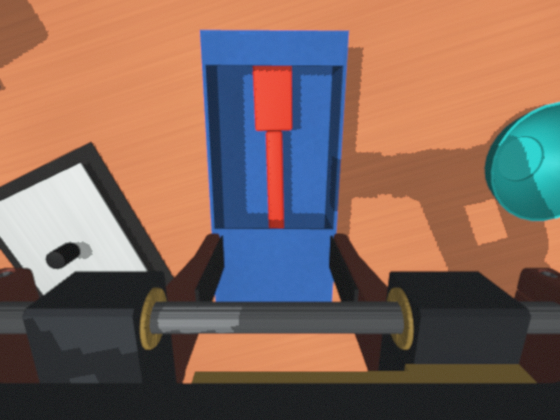

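View pics/top1.png

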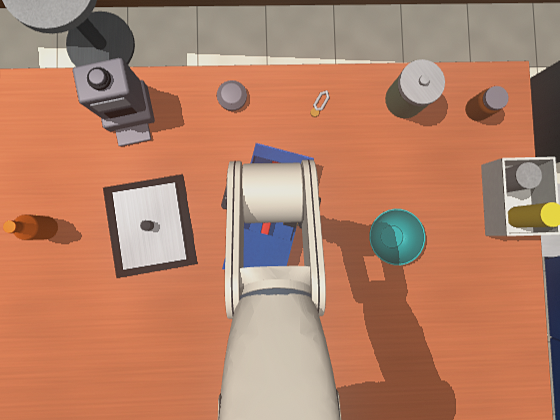

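The wrist view shows the open mouth, with edges at rows 66 and 229. The brush lies in it: the back of the head runs from (255,130) to (293,130), and the handle reaches (268–285, 226). The top view shows the lid centred and square on the mat.

```bash
python3 - <<'E'
from h import *
d=np.load("w1.npz");K,T=d["K"],d["T"]
im=cv2.imread("pics/w1.png").astype(int);r=(im[...,2]>140)&(im[...,1]<60)&(im[...,0]<70)
for row in (75,100,120,126,128,130,132,134,150,180,210,220):
    x=np.nonzero(r[row,230:320])[0]+230; print(row,x.min() if len(x) else 0,x.max() if len(x) else 0,end="; ")
print()
h=[]
for row in (150,180,210): 
    x=np.nonzero(r[row,230:320])[0]+230; h.append(((x.min()+x.max()+1)/2,row))
H=p2w(h,.034,K,T);print("handle",H); u=H[0]-H[2];print("yaw",np.arctan2(u[1],u[0]))
print("headback",p2w([(255,131),(293,131)],.034,K,T))
e=p2w([(205,66),(346,66),(213,229),(338,229)],.074,K,T);print("mouth",e,e.mean(0));u=(e[0]+e[1]-e[2]-e[3]);print(np.arctan2(u[1],u[0]),np.hypot(*u[:2])/2)
E
```

```text
75 0 0; 100 291 291; 120 291 291; 126 291 291; 128 0 0; 130 267 281; 132 279 280; 134 281 281; 150 281 281; 180 282 282; 210 282 282; 220 270 282; 
handle [[ 0.56169453 -0.00687914  0.034     ]
 [ 0.52307206  0.00260268  0.034     ]
 [ 0.48263874  0.01394561  0.034     ]]
yaw -0.2575673398941488
headback [[ 0.59423296  0.01923207  0.034     ]
 [ 0.58081881 -0.02756693  0.034     ]]
mouth [[ 0.67593452  0.04825416  0.074     ]
 [ 0.63355586 -0.09946928  0.074     ]
 [ 0.49463529  0.10240174  0.074     ]
 [ 0.45126611 -0.04912957  0.074     ]] [5.63847947e-01 5.14262505e-04 7.40000000e-02]
-0.2798366516135564 0.18915241081375223
```

```bash
python3 - <<'E'
from h import *
d=np.load("w1.npz");K,T=d["K"],d["T"]
im=cv2.imread("pics/w1.png").astype(int);r=(im[...,2]>110)&(im[...,1]<100)&(im[...,0]<100)&(im[...,2]>2*im[...,1])
h=[]
for row in range(80,226,10):
    x=np.nonzero(r[row,230:320])[0]+230; print(row,x.min(),x.max(),end="; "); h.append(((x.min()+x.max()+1)/2,row))
H=p2w(h,.034,K,T); p=np.polyfit(H[:,0],H[:,1],1);print("\nyaw",np.arctan(p[0]),"y at .5",np.polyval(p,.5))
x=np.nonzero(r[:,260])[0];print("head rows",x.min(),x.max())
hb=p2w([(274,x.max()+1)],.034,K,T)[0];print(hb)
yaw=-.28;o=np.array([.5635,.0005])-.04*np.array([np.cos(yaw),np.sin(yaw)])
print("origin",o,"hb in caddy",R.from_euler('z',-yaw).apply([*(hb[:2]-o),0]))
E
```

```text
80 254 291; 90 254 291; 100 254 291; 110 255 291; 120 255 291; 130 258 288; 140 266 281; 150 266 282; 160 267 282; 170 267 282; 180 267 282; 190 268 282; 200 268 283; 210 268 283; 220 269 283; 
yaw -0.2538826642186197 y at .5 0.018593709796261404
head rows 66 130
[ 0.58752541 -0.00416911  0.034     ]
origin [0.52505778 0.01155423] hb in caddy [0.06438008 0.00215228 0.        ]
```

```bash
cat > b.py <<'E'
from h import *
YAW=-.28; O=np.array([.525,.0115,0]); RZ=R.from_euler('z',YAW)
def pose(tx,tz,th):
    """tail-bottom corner at caddy (tx,tz), brush pitched up th -> TCP pose (grasp 140 mm ahead of tail, 24 mm above underside)"""
    c,s=np.cos(th),np.sin(th)
    l,h=.140,.024-.019
    return O+RZ.apply([tx+l*c-h*s,0,tz+l*s+h*c]), tool(YAW,th)
def go(tx,tz,th,v):
    p,q=pose(tx,tz,th); movel(p,q,v=v)
    print(np.round(get_tcp_pos()-p,4),np.round(get_ft_force(),1),round(get_grip_width()*88,1),round(get_time(),1))
E
python3 - <<'E'
from b import *
g=[.5536,.0046]; q=tool(-.254)
for a in [(-.146,.006,0),(-.146,.006,.288),(-.03,.041,.288)]: print(inverse_kinematics(*pose(*a)))
move_pose([*g,.13],q); movel([*g,.03],v=.12); print(movel([*g,.009],v=.04,until_force=8),get_tcp_pos())
command_gripper(0.0); print("grip",get_grip_width()*88,get_finger_force(),get_ft_force())
if abs(get_grip_width()*88-22)<3:
    movel([*g,.011],v=.03); go(-.146,.006,0,.05)
    K,T=cam("wrist");cv2.imwrite("pics/w2.png",read_camera("wrist")[:,:,::-1])
E
```

```text
[ 2.42298714e-03  6.16408028e-01  1.96115130e+00 -4.44089210e-16
  5.64033323e-01  1.85321931e+00]
[ 0.06425163  0.48794078  2.15147611 -0.39933666  0.24911675  2.29012993]
[-0.00835932  0.52287702  1.90702827 -0.17991411  0.4399405   1.99485999]
False [0.5535182  0.00460467 0.00881355]
grip 21.768440526990904 30.00008225440979 [0.36114296 0.43658598 1.21594067]
[ 0.0005 -0.      0.0001] [ 0.5 -0.2 -2.7] 21.8 15.8
```

View pics/w2.png

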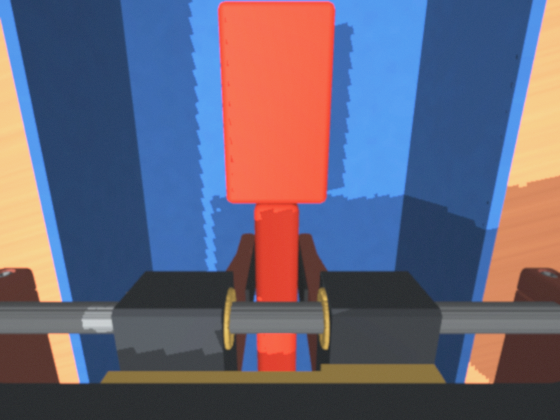

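The whole head is now clear of the short deck: tip at row 3, back edge at row 203, and square in the mouth. Next I'll tilt it, slide it out and lift.

```bash
python3 - <<'E'
from b import *
K,T=cam("wrist"); hb=p2w([(277,203),(277,3)],.036,K,T)-O; x=RZ.inv().apply(hb)[:,0]; print("head back,tip",x)
if abs(x[0]-.029)<.005:
    for t in (.072,.144,.216,.288): go(-.146,.006,t,.05)
    cv2.imwrite("pics/s3.png",read_camera("scene")[:,:,::-1][110:310,200:400])
E
python3 -c "
import cv2;a=cv2.imread('pics/s3.png');cv2.imwrite('pics/s3b.png',cv2.resize(a,None,fx=3,fy=3))"
```

```text
head back,tip [0.03073516 0.11350313]
[-0.      0.0001  0.0002] [ 0.6  0.2 -3.1] 21.7 16.2
[ 0.0001  0.     -0.0001] [ 0.1  0.4 -2.2] 22.0 16.5
[ 0.0003  0.     -0.0001] [ 0.5  0.6 -1.9] 21.8 16.9
[ 0.0003 -0.0001 -0.0002] [ 0.4  0.3 -2.8] 21.7 17.2
```

View pics/s3b.png

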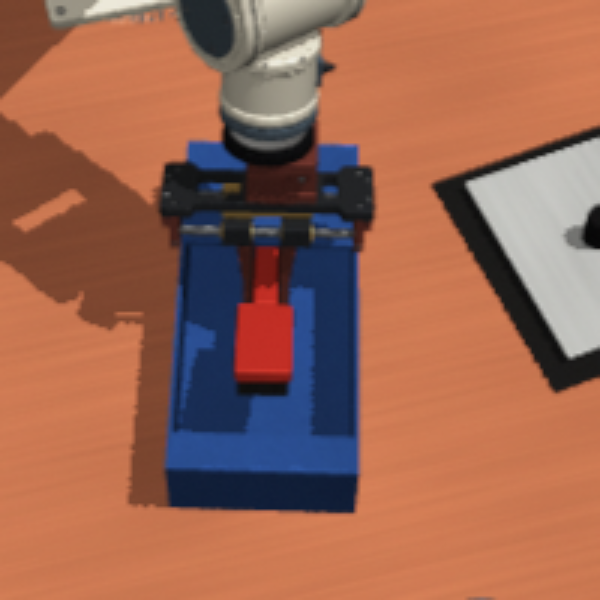

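The head is tilted up through the mouth and hanging free, since the wrist force shows only the brush's weight. Sliding it out along its axis.

```bash
python3 - <<'E'
from b import *
s=.125;t=.288
go(-.146+.06*np.cos(t),.006+.06*np.sin(t),t,.06)
go(-.146+s*np.cos(t),.006+s*np.sin(t),t,.08)
go(-.146+s*np.cos(t),.20,t,.12)
go(-.13,.20,0,.1)
wait(.7); print(np.abs(get_qvel()).max(),get_time())
cv2.imwrite("pics/s4.png",read_camera("scene")[:,:,::-1])
E
```

```text
[-0.0006  0.0001 -0.0002] [ 1.2  0.  -2.6] 22.0 18.4
[-0.0008  0.     -0.0004] [-0.4  0.7 -1.7] 22.0 19.4
[-0.0005  0.     -0.001 ] [-0.2  0.5 -2. ] 21.6 20.9
[ 0.0005 -0.0001  0.0003] [ 0.2  0.1 -2.6] 21.9 22.0
0.0016768355683758457 22.7417
```

View pics/s4.png

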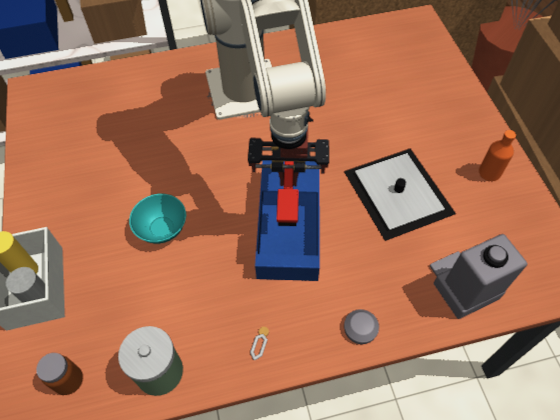

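The brush is held above the caddy, with its head at about (288,205). The lid lies flat in the middle of the mat at (400,187), and the bowl has not moved, at (158,220). I'll check the head's projection against the picture, then hand in.

```bash
python3 - <<'E'
from b import *
K,T=cam("scene"); e=w2p(O+RZ.apply([[.045,0,.23],[.13,0,.23],[.13,0,.20]]),K,T); print(e)
if np.abs(e[1]-[288,221]).max()<8: print(job_done())
E
```

```text
[[288.38428414 188.15604132]
 [287.37134336 219.47412858]
 [287.38209451 226.3622532 ]]
the job is handed in; nothing more can be done
None
```

I handed the job in at about 23 s: the lid lies flat and right side up in the middle of the mat, the brush is held still and level about 12 cm above the caddy's top, and the bowl was not touched.

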